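# Clamp the cabinet panel in the jig

## Robot

A 6-joint arm with a two-finger parallel gripper is mounted at the origin on the work surface. World frame = base frame: x ahead of the robot, y to its left, z up, the work surface at z = 0. Lengths are in m, angles in rad, forces in N, time in s.
With the tool pointing down it reaches from about 0.35 to 0.725 m from the base axis. Payload 4.3 kg.
Tool frame: the origin (TCP) lies midway between the tips of the shut fingers; the grasp point (between the pads) lies manip.pinch_z behind it (manip.pinch_z is the distance from the TCP to the grasp point, in m); x points along the fingers, y is the direction in which the jaws open and shut, and the axes are right-handed (so a half turn about x gives the same grasp; the last joint's range is limited). The gripper opens to 85 mm and grips with 20 to 120 N. Pads are 22 mm wide; open, the fingers measure 114 mm over their backs; the gripper's body (76 mm by 85 mm) begins 54 mm behind the grasp point. The pads swing forward as they close: fully open they stand 13 mm farther back than shut.
Start: joints at [-1.398, 0.377, 0.081, 1.274, 0, 1.46], TCP at [0.16, -0.552, 0.231] pointing down, gripper open.
Joint ranges: [-2.72, 2.72], [-0.84, 1.66], [-1.02, 1.22], [-1.77, 2.12], [-1.37, 1.28], [-3.14, 3.14]. Speed limits (rad/s): [2.57, 2.57, 3.14, 3.14, 3.14, 3.14].

## Interface

Orientations are given as a 3x3 rotation matrix whose columns are the frame's x, y, z axes.
In Python, from bench import manip, imaging, workorder, readout gives the robot as it stands. The module is installed in compiled form; this text tells all that it offers. Calls block until the motion is done:
- manip.reach(position, orientation): joint-space move of the TCP to a pose.
- manip.move_linear(position, rot=None, rate=0.15, f_stop=None): straight line of the TCP; rot=None keeps the orientation; rate is the mean speed in m/s. With f_stop (N) it stops when the force on the tool has changed by that much, and returns True; else False.
- manip.move_joints(angles): joint-space move.
- manip.open_gripper() and manip.grasp(squeeze=None): open the fingers fully, or close them until they stop; squeeze is the grip in N (None keeps the last).
- manip.sleep(seconds).
- manip.inverse_kinematics(position, orientation): joint angles nearest the present ones, or None.
- imaging.grab_frame(name): name is "scene" or "top"; returns the picture (420x560x3 uint8, red, green, blue); there is no depth.
- imaging.camera_model(name): a dict with "camera_matrix" (3x3 intrinsics, pixels), "k1" (the pictures are not rectified: a ray, as slopes to the right and down, at radius r is drawn at 1 + k1 r^2 times it, then the intrinsics apply), "cam_to_world" (4x4, takes a point from camera to world coordinates). Camera axes: x right, y up, looking along -z (the intrinsics and any distortion apply to the point x, -y, -z); pixel columns grow to the right and rows downward; lengths in m; the calibration is good to about 2 mm. A picture is of the moment at which its call begins. camera_model takes no time and is no camera call.
A pose or a line that the arm cannot do raises manip.IKError and nothing moves.
- workorder.hand_in(): hands the job in, once; it reports no verdict.
Readings, each from a call of its own:
- readout.current_time(): time.
- readout.current_joint_positions(): joint angles.
- readout.current_qd(): joint speeds.
- readout.current_joint_efforts(): joint torques, N m.
- readout.current_position(): TCP position.
- readout.current_ee_rot(): TCP orientation.
- readout.current_ft_force(): force on the tool from outside, world axes, zero at the start.
- readout.current_ft_torque(): the same for the moment, N m.
- readout.current_width(): finger opening in m.
Only numpy, scipy, OpenCV 4.12 (cv2) and the standard library are available. Lean on these libraries where they do the work, as an engineer would, in place of code of your own. Each camera call takes 0.05 s, during which the arm holds its last target. There are 200 camera calls.

## Task

A white cabinet panel lies in one of the two stations of the clamping jig. Clamp it there: with the fingers run that station's hex nut down (clockwise from above) until it is snug, then tighten it about another 30 degrees with the open-ended wrench, not with the fingers. Lay the wrench flat back on the rubber mat; leave the other station's nut alone and do not disturb the panel, the offcut, the tape measure or the grey tray.

Things in the scene. Friction and masses are not known exactly. Their poses are not given: they have to be found in the camera images.
- jig: fixed plywood bed 300 (x) x 420 (y) x 20 mm, origin at its underside's centre, x away from the robot, y left. Station a at y = +115 mm, b at y = -115 mm: each has an upright 18 mm stud at x = -30 mm, reaching 98 mm above the table, with strap, washer and hex nut, and a wooden heel block 38 mm high at x = -75 mm under the strap's near end
- panel: loose white panel 150 (x) x 170 (y) x 19 mm, with two grey hinge-cup discs on top, lying on the bed in bay a or bay b with its near edge under that station's strap. Origin at the centre of its underside, z up
- offcut: loose small plywood offcut 85 x 60 x 12 mm in the other bay. Origin at the centre of its underside. Leave alone
- bay_a (a point): centre of bay a on the bed's top face (20 mm above the table), 115 mm beyond stud a; the panel or the offcut lies within 15 mm of it
- bay_b (a point): the same for bay b
- nut_a (a point): hex nut of clamp a (left, +y): centre of its top face, on the stud's axis. Nut: 40 mm across flats, 46 across corners, 30 tall, on a 42 mm washer 4 mm thick and the strap (44 wide). The fixed 18 mm stud stands up to 15 mm above it. z up; x points at a corner (corners every 60 degrees), y is square to a flat. Turns with the nut, sinks 1.6 mm per rad run down
- nut_b (a point): hex nut of clamp b (right, -y): centre of its top face, on the stud's axis. Nut: 40 mm across flats, 46 across corners, 30 tall, on a 42 mm washer 4 mm thick and the strap (44 wide). The fixed 18 mm stud stands up to 15 mm above it. z up; x points at a corner (corners every 60 degrees), y is square to a flat. Turns with the nut, sinks 1.6 mm per rad run down
- rim_a (a point): top of nut a's corner that lies along the nut's x axis, 22 mm from its axis; turns with the nut
- rim_b (a point): the same for nut b
- run_a (a joint): how far nut a has been run down, rad, clockwise from above positive; starts 0.3 to 1.2, snug (free thread used up, strap down on the panel) at 2.5. Turns easily (0.12 N m)
- run_b (a joint): the same for nut b
- tight_a (a joint): how far nut a has been tightened beyond snug, rad, clockwise from above positive, starts 0. Needs 0.9 N m, and stays where left. The nut's angle is run_a + tight_a
- tight_b (a joint): the same for nut b
- strap_a: dark steel strap 125 x 44 x 12 mm of clamp a, with washer and nut on it, lying along the jig's x. Origin on the stud's axis at the strap's underside (the nut spans 16 to 46 mm above it); it reaches 60 mm to the near and 65 mm to the far side of the stud and sinks 4 mm as the nut is run down
- strap_b: the same for clamp b
- wrench: loose steel open-ended wrench, 204 x 68 x 14 mm, 0.4 kg, lying flat. Origin at the underside, mid-handle, near its balance point; x along the handle to the jaw, z up. Handle 20 mm wide, straight from x = -65 to 58 mm, end at -80. The jaw's slot is 42 mm wide, from x = 75 mm, parallel to 113 mm, then flaring to the tips at 124 mm
- jaw (a point): centre of the wrench's jaw, 100 mm along x from the wrench's origin, at half its thickness; it lies on the nut's axis when the nut is fully in the jaw
- mat: black rubber mat 270 (x) x 170 (y) x 4 mm, fixed on the table. Origin at the centre of its underside
- tape: tape measure, black, about 75 x 68 x 36 mm, loose. Leave alone
- tray: open grey plastic tray 120 x 90 x 40 mm, loose. Leave alone
Mind the look-alikes: they are no part of the job. Several things have the shape of the wrench; the one meant has the colours described above.

How it is judged:
By the outcome, as a careful person would: the job done as asked, in the order asked, and still so for the second after the job is handed in, with the robot touching nothing.
It also fails if it takes over 72 s, if anything falls off the work surface, if the arm or the gripper's body presses on something with over 40 N, if the wrist force passes 120 N, or if a joint passes its speed limit or range.

## Working session

There is one attempt and no reset: what is moved stays moved. The work goes in short steps, each a Python script; the robot and the scene stay as the last script left them, time stands still between calls to the robot, and variables do not carry over. Pictures are saved under pics/ and viewed, about 8 in all and at most 12, crops included, and the job is handed in when it is done.

```bash
mkdir -p pics
cat > h.py <<'E'
import numpy as np, cv2
from bench import manip, imaging, workorder, readout
def snap(cam,fn,crop=None,s=1):
    im=imaging.grab_frame(cam)
    cv2.imwrite('pics/raw_'+fn,im[:,:,::-1])
    save(im,fn,crop,s); return im
def save(im,fn,crop=None,s=1):
    if crop: x0,y0,x1,y1=crop; im=im[y0:y1,x0:x1]
    im=cv2.resize(im,None,fx=s,fy=s,interpolation=cv2.INTER_CUBIC)
    cv2.imwrite('pics/'+fn,im[:,:,::-1])
def cam(c):
    m=imaging.camera_model(c); return np.array(m['camera_matrix']),m['k1'],np.array(m['cam_to_world'])
def world(c,u,v,z):
    K,k1,T=cam(c)
    d=np.array([(u-K[0,2])/K[0,0],(v-K[1,2])/K[1,1]]); p=d.copy()
    for _ in range(30): p=d/(1+k1*(p@p))
    r=T[:3,:3]@np.array([p[0],-p[1],-1]); o=T[:3,3]
    return o+r*(z-o[2])/r[2]
def pix(c,P):
    K,k1,T=cam(c); q=T[:3,:3].T@(np.array(P)-T[:3,3])
    p=np.array([q[0],-q[1]])/-q[2]; p=p*(1+k1*(p@p))
    return K[:2,:2]@p+K[:2,2]
def R(a):
    # tool down, jaw axis (tool y) at angle a in world
    x=np.array([0,0,-1.]); y=np.array([np.cos(a),np.sin(a),0]); return np.stack([x,y,np.cross(x,y)],1)
E
python3 - <<'E'
from h import *
a=snap('top','t0.png',None,1.4); b=snap('scene','s0.png',None,1.4)
for c in('top','scene'): print(cam(c))
print(manip.pinch_z,readout.current_time(),readout.current_width())
E
```

```text
(array([[499.65112398,   0.        , 276.16380574],
       [  0.        , 499.65112398, 203.6083848 ],
       [  0.        ,   0.        ,   1.        ]]), -0.16861077740914926, array([[-0.01862535,  0.99569305, -0.09082095,  0.28485636],
       [-0.99981781, -0.01816873,  0.00585199,  0.03880161],
       [ 0.00417668,  0.09091339,  0.99585004,  1.61443352],
       [ 0.        ,  0.        ,  0.        ,  1.        ]]))
(array([[436.07565309,   0.        , 274.79147679],
       [  0.        , 436.07565309, 206.84356707],
       [  0.        ,   0.        ,   1.        ]]), -0.05028549202049395, array([[-0.18525372, -0.81773782,  0.54496414,  1.06348984],
       [ 0.98267038, -0.15772297,  0.09737761,  0.13380476],
       [ 0.00632401,  0.55355968,  0.8327855 ,  1.08817842],
       [ 0.        ,  0.        ,  0.        ,  1.        ]]))
0.0187 0.1 0.08538743003426118
```

View pics/t0.png

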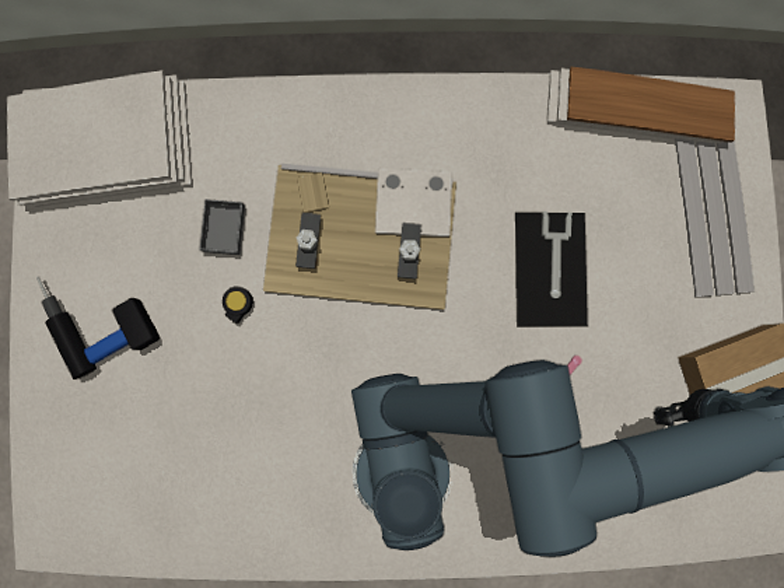

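View pics/s0.png

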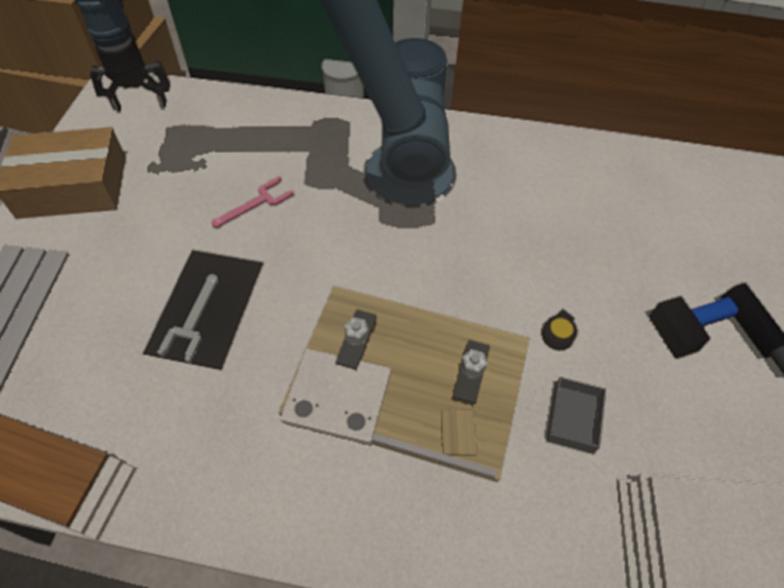

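The steel wrench on the mat (top view 556,250 of 784) fits the description. The pink fork by the base (575,362) is the wrong colour, so it is a look-alike. The panel is at station b, on the right (414,200), with nut b at (409,250). I'll check this in enlarged crops.

Run:
```python
from h import *
t=cv2.imread('pics/raw_t0.png')[:,:,::-1]; s=cv2.imread('pics/raw_s0.png')[:,:,::-1]
f=lambda im,x0,y0,w,h,k:cv2.resize(im[y0:y0+h,x0:x0+w],None,fx=k,fy=k,interpolation=cv2.INTER_CUBIC)
# quadrants 400x300
A=f(t,360,140,80,100,6)[:600]; B=f(t,272,155,40,60,8)[:240]; 
c=np.zeros((600,800,3),np.uint8)
c[:300,:400]=f(t,370,145,66.6.__int__(),50,6).copy() if 0 else cv2.resize(t[145:220,350:450],(400,300),interpolation=cv2.INTER_CUBIC)
c[:300,400:]=cv2.resize(t[160:190,272:312],(400,300),interpolation=cv2.INTER_CUBIC)
c[300:,:400]=cv2.resize(s[190:265,90:190],(400,300),interpolation=cv2.INTER_CUBIC)
c[300:,400:]=cv2.resize(s[215:260,230:290],(400,300),interpolation=cv2.INTER_CUBIC)
save(c,'c1.png')
```

```text
(no output)
```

View pics/c1.png

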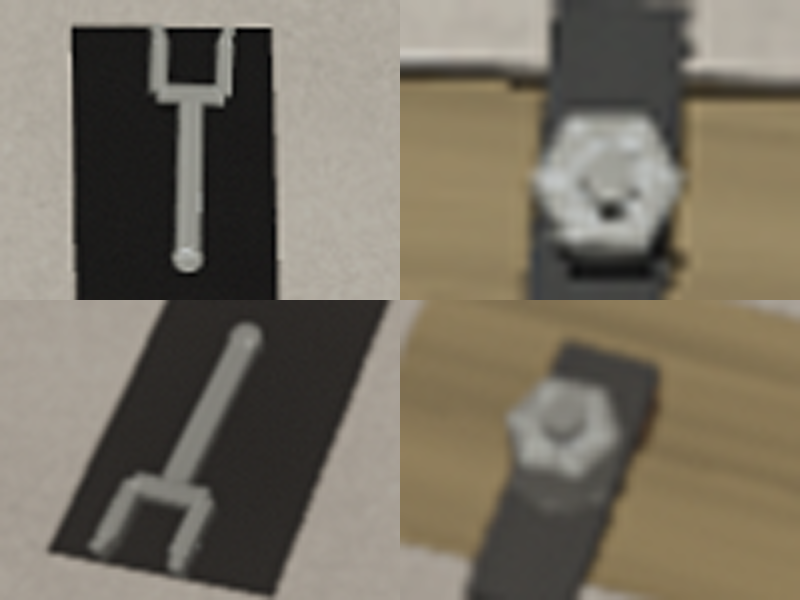

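The wrench and nut b are confirmed. Next I compute their poses in both views.

Run:
```python
from h import *
np.set_printoptions(precision=4,suppress=True)
w=lambda c,u,v,z:world(c,u,v,z)
print('stud', w('top',292.5,177.5,.098), w('scene',254.4,232.2,.098))
print('nut corners top', w('top',285.8,178.2,.087), w('top',300,178.2,.087))
print('wr end', w('top',396.75,210,.018), w('scene',151.75,198.75,.018))
print('wr neck', w('top',397.5,171,.018))
print('wr tips', w('top',398,152,.018), w('scene',125.25,254.75,.018))
for n,c in dict(mat_tl=('top',368,151.8),mat_tr=('top',417.5,151.8)).items(): print(n,w(c[0],c[1],c[2],.004))
# jig corners (784 scale)
for u,v in [(277,166),(456,180),(444,309),(264,291)]: print('jig',w('top',u/1.4,v/1.4,.02))
for u,v in [(334,288),(528,338),(498,478)]: print('jigS',w('scene',u/1.4,v/1.4,.02))
print('strap b ends',w('top',410/1.4,278/1.4,.051))
print('studA',w('top',308/1.4,237/1.4,.098),w('scene',474.5/1.4,355/1.4,.098))
```

```text
stud [ 0.5026 -0.0217  0.098 ] [ 0.5042 -0.0197  0.098 ]
nut corners top [ 0.5023 -0.0014  0.087 ] [ 0.5016 -0.0452  0.087 ]
wr end [ 0.4025 -0.3609  0.018 ] [ 0.4043 -0.3579  0.018 ]
wr neck [ 0.5302 -0.3689  0.018 ]
wr tips [ 0.5932 -0.3736  0.018 ] [ 0.5971 -0.3667  0.018 ]
mat_tl [ 0.5976 -0.2764  0.004 ]
mat_tr [ 0.5961 -0.4437  0.004 ]
jig [0.7153 0.2813 0.02  ]
jig [ 0.6736 -0.1371  0.02  ]
jig [ 0.3729 -0.1006  0.02  ]
jig [0.4217 0.3114 0.02  ]
jigS [ 0.3808 -0.0966  0.02  ]
jigS [0.4246 0.3126 0.02  ]
jigS [0.717  0.2777 0.02  ]
strap b ends [ 0.4424 -0.0232  0.051 ]
studA [0.5323 0.2006 0.098 ] [0.5252 0.2053 0.098 ]
```

Run:
```python
from h import *
np.set_printoptions(precision=2,suppress=True)
for d in range(-180,181,30):
    q=manip.inverse_kinematics([.5035,-.0207,.061],R(np.radians(d)))
    print(d,q, manip.inverse_kinematics([.5035,-.0207,.2],R(np.radians(d))) is not None)
print('wr',manip.inverse_kinematics([.47,-.363,.007],R(-.055+np.pi/2)),manip.inverse_kinematics([.47,-.363,.007],R(-.055-np.pi/2)))
```

```text
-180 [-0.17  0.36 -0.42  0.8   0.   -1.74] True
-150 [-0.17  0.36 -0.42  0.8   0.   -2.26] True
-120 [-0.17  0.36 -0.42  0.8   0.   -2.79] True
-90 [-0.17  0.36 -0.42  0.8   0.    2.97] True
-60 [-0.17  0.36 -0.42  0.8   0.    2.45] True
-30 [-0.17  0.36 -0.42  0.8   0.    1.93] True
0 [-0.17  0.36 -0.42  0.8   0.    1.4 ] True
30 [-0.17  0.36 -0.42  0.8   0.    0.88] True
60 [-0.17  0.36 -0.42  0.8   0.    0.36] True
90 [-0.17  0.36 -0.42  0.8   0.   -0.17] True
120 [-0.17  0.36 -0.42  0.8   0.   -0.69] True
150 [-0.17  0.36 -0.42  0.8   0.   -1.21] True
180 [-0.17  0.36 -0.42  0.8   0.   -1.74] True
wr [-0.76  0.57 -0.22  0.78  0.   -0.71] [-0.76  0.57 -0.22  0.78  0.    2.43]
```

Run:
```python
from h import *
np.set_printoptions(precision=3,suppress=True)
a=np.radians(179)
manip.reach([.5035,-.0207,.16],R(a)); print(readout.current_time())
hit=manip.move_linear([.5035,-.0207,.061],rate=.08,f_stop=8); print(hit,readout.current_position(),readout.current_time())
f0=readout.current_ft_force()
if not hit:
    manip.grasp(20); print(readout.current_time(),readout.current_width(),readout.current_ft_force()-f0,readout.current_ft_torque(),readout.current_position())
im=snap('scene','g.png',(200,170,320,260),6.5)
```

```text
2.7833
False [ 0.504 -0.021  0.062] 4.1667
4.65 0.03979411069249478 [0.839 1.837 2.726] [ 0.09  -0.223 -0.068] [ 0.504 -0.021  0.062]
```

View pics/g.png

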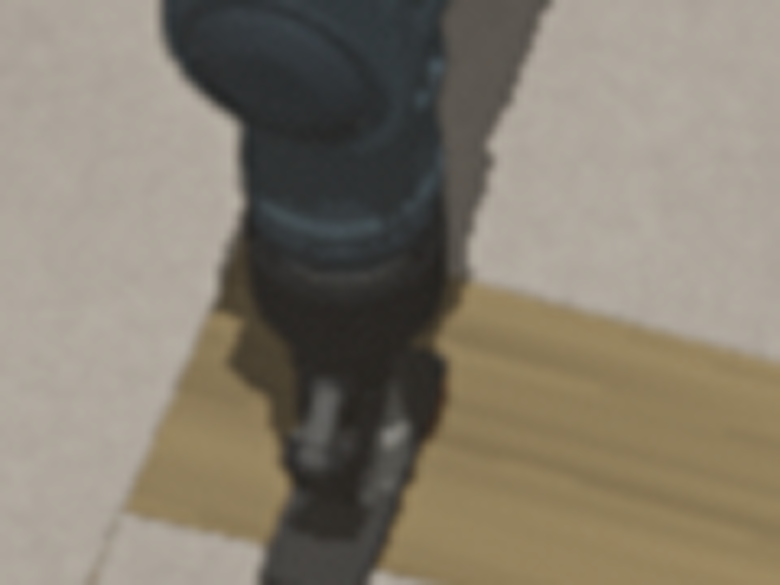

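The width reads 39.8 mm, which is across the flats, and the side force is small. The picture shows the fingers on either side of nut b, around (350,430) of the crop. Now I run it down while watching the torque.

Run:
```python
from h import *
np.set_printoptions(precision=3,suppress=True)
a0=np.radians(179); q=readout.current_joint_positions(); print(q)
turn=0; base=None
while turn<2.35:
    turn+=.12 if turn>1 else .2
    manip.reach([.5035,-.0207,.061-.0016*turn],R(a0-turn))
    t=readout.current_ft_torque(); f=readout.current_ft_force()
    print(round(turn,2),readout.current_time(),t,f,round(readout.current_width(),4))
    if abs(t[2])>.38: break
```

```text
[-0.167  0.358 -0.414  0.797  0.    -1.72 ]
0.2 5.0083 [ 0.106 -0.614 -0.153] [3.023 0.218 2.634] 0.0398
0.4 5.3167 [ 0.067 -0.956 -0.136] [4.884 0.969 3.583] 0.0397
0.6 5.625 [ 0.017 -1.191 -0.098] [ 5.565 -0.778  1.542] 0.0398
0.8 5.9333 [-0.13  -1.277 -0.185] [ 6.595 -1.019  1.808] 0.0397
1.0 6.2417 [-0.283 -1.362 -0.069] [ 6.595 -1.507  1.143] 0.0402
1.2 6.55 [-0.381 -1.464 -0.135] [ 6.385 -2.424 -0.09 ] 0.0398
1.32 6.8 [-0.513 -1.441 -0.103] [ 7.794 -2.521 -0.671] 0.0398
1.44 7.05 [-0.598 -1.501 -0.117] [ 7.416 -2.823  0.236] 0.0394
1.56 7.3 [-0.802 -1.412 -0.109] [ 7.157 -3.302 -0.44 ] 0.0398
1.68 7.55 [-0.837 -1.442 -0.115] [ 7.303 -4.233 -1.449] 0.0396
1.8 7.8 [-0.9   -1.358 -0.081] [ 8.154 -5.462 -0.153] 0.0399
1.92 8.05 [-1.066 -1.307 -0.085] [ 6.676 -4.961 -0.   ] 0.0399
2.04 8.3 [-1.158 -1.225 -0.087] [ 6.187 -5.735  1.572] 0.0399
2.16 8.55 [-1.072 -0.928  0.393] [ 5.029 -5.661  3.277] 0.0398
```

Run:
```python
from h import *
np.set_printoptions(precision=3,suppress=True)
a0=np.radians(179)
for turn in (2.18,2.20):
    manip.reach([.5035,-.0207,.061-.0016*turn],R(a0-turn)); manip.sleep(.1)
    print(turn,readout.current_ft_torque(),readout.current_width(),readout.current_ee_rot()[:,1])
    if readout.current_ft_torque()[2]>.55: break
manip.open_gripper(); 
p=readout.current_position(); manip.move_linear([p[0],p[1],.16],rate=.2)
# clear view: towards wrench, above
manip.reach([.40,-.30,.2],R(-.055+np.pi/2))
print(readout.current_time())
t=snap('top','t1.png'); s=snap('scene','s1.png')
c=np.zeros((600,800,3),np.uint8)
c[:300,:400]=cv2.resize(t[145:220,350:450],(400,300),interpolation=cv2.INTER_CUBIC)
c[:300,400:]=cv2.resize(t[160:190,272:312],(400,300),interpolation=cv2.INTER_CUBIC)
c[300:,:400]=cv2.resize(s[190:265,90:190],(400,300),interpolation=cv2.INTER_CUBIC)
c[300:,400:]=cv2.resize(s[215:260,230:290],(400,300),interpolation=cv2.INTER_CUBIC)
save(c,'c2.png')
```

```text
2.18 [-1.132 -0.904  0.684] 0.039285054307341194 [ 0.582  0.813 -0.003]
11.225
```

View pics/c2.png

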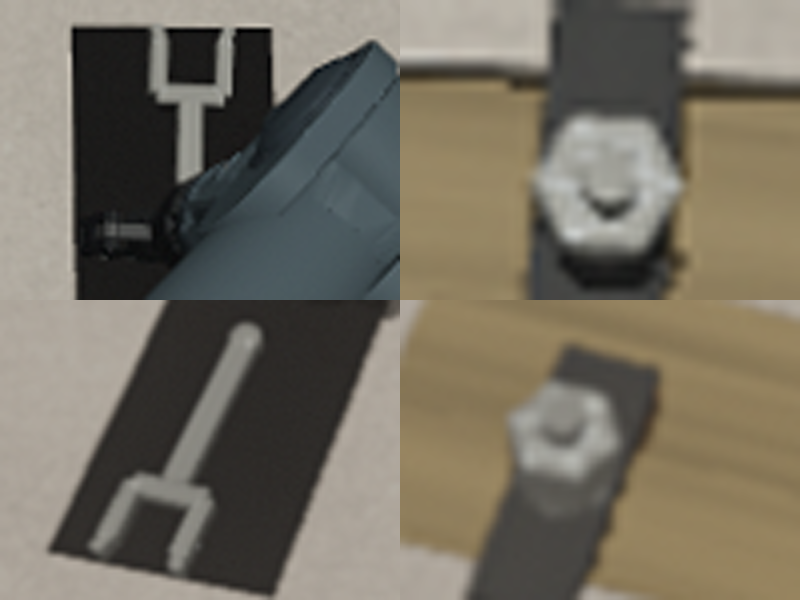

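Snug: the torque stepped from -0.1 to 0.68 N m at 2.18 rad. The picture shows the nut turned, the wrench untouched, and the strap and panel edge unchanged. Next I pick up the wrench and bring it near the nut.

Run:
```python
from h import *
np.set_printoptions(precision=4,suppress=True)
d=-.058; a=d+np.pi/2; P=[.4712,-.3633]
manip.reach([*P,.10],R(a))
print(manip.move_linear([*P,.0065],rate=.08,f_stop=8),readout.current_position())
f0=readout.current_ft_force()
manip.grasp(100); print(readout.current_width(),readout.current_ft_force()-f0)
manip.move_linear([*P,.15],rate=.15)
print('weight',readout.current_ft_force()-f0,readout.current_ft_torque())
N=np.array([.5037,-.0210]); th=np.radians(85.5); u=-np.array([np.cos(th),np.sin(th)])
g=N+u*.165
manip.reach([*g,.12],R(th+np.pi/2))
manip.move_linear([*g,.0685],rate=.1)
print(readout.current_time(),readout.current_position(),readout.current_ee_rot()[:,1],g)
t=snap('top','t2.png'); s=snap('scene','s2.png')
c=np.zeros((600,800,3),np.uint8)
c[:,:400]=cv2.resize(t[160:220,282:322],(400,600),interpolation=cv2.INTER_CUBIC)
c[:,400:]=cv2.resize(s[170:260,210:270],(400,600),interpolation=cv2.INTER_CUBIC)
save(c,'c3.png')
```

```text
False [ 0.4717 -0.3638  0.0071]
0.016737273373210144 [-2.0783 -1.1405  4.9789]
weight [ 0.2494  0.1681 -4.7051] [ 0.0115  0.0922 -0.0297]
16.8167 [ 0.491  -0.1859  0.0688] [-0.9969  0.0789 -0.0004] [ 0.4908 -0.1855]
```

View pics/c3.png

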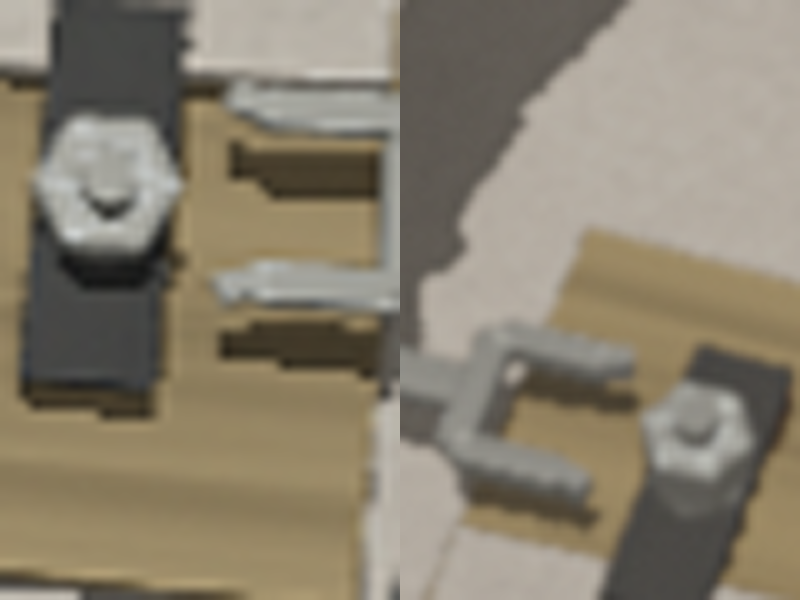

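Run:
```python
from h import *
np.set_printoptions(precision=4,suppress=True)
g=readout.current_position()[:2]; y=readout.current_ee_rot()[:2,1]; d=np.array([y[1],-y[0]]); n=np.array([-d[1],d[0]])
def rel(c,u,v,z):
    p=world(c,u,v,z)[:2]-g; return p@d,p@n
print('tips top',rel('top',305.5,169.5,.0805),rel('top',304.2,188.5,.0805))
# scene crop scale 6.667
print('tips scene',rel('scene',210+230/6.667,170+362/6.667,.0805),rel('scene',210+185/6.667,170+488/6.667,.0805))
print('stud',rel('top',292.7,177.5,.098),rel('scene',210+297/6.667,170+415/6.667,.098))
print('nut corners',rel('top',285.6,178.3,.085),rel('top',300.1,178.5,.085))
print('nut flats',rel('top',292.8,171.7,.085))
```

```text
tips top (np.float64(0.12528961508637615), np.float64(-0.028160360970192002)) (np.float64(0.12611122327431604), np.float64(0.03147766433295915))
tips scene (np.float64(0.13041157093208713), np.float64(0.026666616488698506)) (np.float64(0.13066881137395173), np.float64(-0.033570513666906596))
stud (np.float64(0.16410131140515952), np.float64(0.0019152039308885259)) (np.float64(0.1671834216818147), np.float64(0.00044363677936653606))
nut corners (np.float64(0.18549134122167177), np.float64(0.003847951512465714)) (np.float64(0.14070516201141645), np.float64(0.0017245652551558439))
nut flats (np.float64(0.1644403814596283), np.float64(-0.018107130634998247))
```

Run:
```python
from h import *
np.set_printoptions(precision=4,suppress=True)
g=readout.current_position().copy(); y=readout.current_ee_rot()[:2,1]; d=np.array([y[1],-y[0],0]); n=np.array([-d[1],d[0],0])
f0=readout.current_ft_force()
th=np.radians(85.5); D=np.array([np.cos(th),np.sin(th),0]); N=np.array([.5037,-.0210,.0685])
g0=N-D*.165
for s in (.035,.05,.06,.069):
    hit=manip.move_linear(g0+D*s,rate=.04,f_stop=10)
    f=readout.current_ft_force()-f0; p=readout.current_position()
    print(s,hit,(p-g)@d,'lat pos',(p-g)@n,'f along',f@D,'lat',f@n,f[2],readout.current_ft_torque(),readout.current_time())
    if hit: break
t=snap('top','t3.png'); s=snap('scene','s3.png')
c=np.zeros((600,800,3),np.uint8)
c[:,:400]=cv2.resize(t[160:220,282:322],(400,600),interpolation=cv2.INTER_CUBIC)
c[:,400:]=cv2.resize(s[170:260,210:270],(400,600),interpolation=cv2.INTER_CUBIC)
save(c,'c4.png')
```

```text
0.035 False 0.03526639565393267 lat pos 0.000749640038568108 f along 0.23212923498981136 lat 0.5185238307340905 0.13172490524448932 [-0.1117 -0.0358 -0.0038] 17.9417
0.05 False 0.050695021960038195 lat pos 0.0008730329246288843 f along 0.19226848469785957 lat -0.3946110472627451 0.6957138929374684 [-0.1048 -0.002   0.004 ] 18.4667
0.06 False 0.060715572061499835 lat pos 0.0009401422193107175 f along 0.2220700885213159 lat -0.8900101984145048 0.6685152668473533 [-0.0927  0.0075 -0.0108] 18.8667
0.069 True 0.06308338786725064 lat pos 0.0009126438188779293 f along -3.9897754929566744 lat -0.45435514978676744 1.9565929443551728 [-0.7763 -0.1481 -0.0609] 19.1
```

View pics/c4.png

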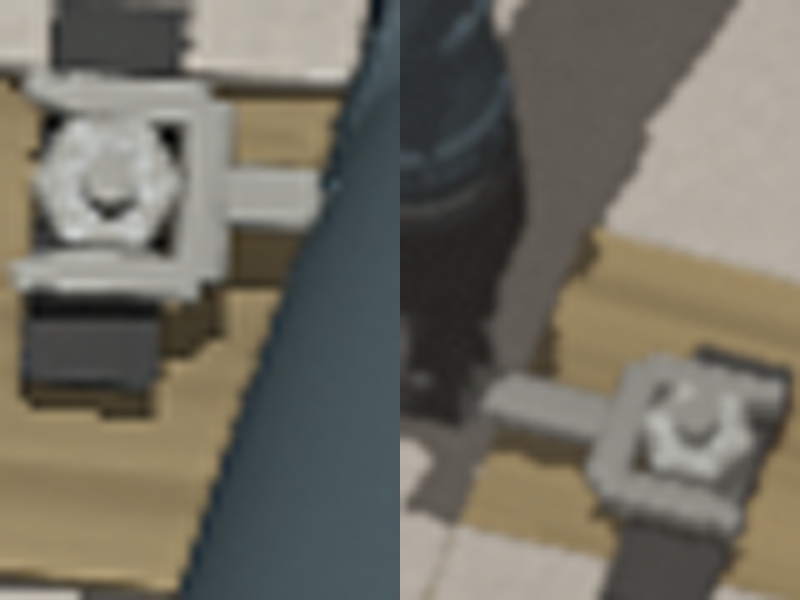

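The nut is fully in the jaw, and both views show it centred between the arms. I back off 2 mm, then tighten, using the side force to tell when the nut starts to move.

```bash
cat > sweep.py <<'E'
from h import *
N=np.array([.5037,-.0210]); th=np.radians(85.5); r=.165-.0605
def go(phi,dr=0,z=None):
    t=th-phi; D=np.array([np.cos(t),np.sin(t)]); p=N-D*(r+dr)
    manip.reach([*p,.0685-.0016*max(phi-.05,0) if z is None else z],R(t+np.pi/2))
def lat(phi,f0):
    t=th-phi; D=np.array([np.cos(t),np.sin(t)]); f=(readout.current_ft_force()-f0)[:2]
    return round(f@np.array([-D[1],D[0]]),2),round(f@D,2)
E
python3 - <<'E'
from sweep import *
f0=np.array([0,0,0.])
D=np.array([np.cos(th),np.sin(th)])
manip.move_linear([*(N-D*r),.0685],rate=.03)
print(lat(0,f0))
on=None; phi=0
while phi<.75:
    phi+=.03 if on is None else .05
    go(phi); l=lat(phi,f0)
    print(round(phi,2),l,round(readout.current_ft_torque()[2],2))
    if on is None and abs(l[0])>7: on=phi
    if abs(l[0])>25 or abs(l[1])>25: print('stop'); break
    if on and phi>=on+.1: break
print(on,readout.current_time())
E
```

```text
(np.float64(1.12), np.float64(-1.25))
0.03 (np.float64(-0.7), np.float64(0.67)) -0.04
0.06 (np.float64(-0.21), np.float64(-0.1)) 0.03
0.09 (np.float64(0.17), np.float64(-0.27)) -0.0
0.12 (np.float64(-0.41), np.float64(0.62)) 0.14
0.15 (np.float64(-2.93), np.float64(0.85)) 0.32
0.18 (np.float64(-3.44), np.float64(1.97)) 0.3
0.21 (np.float64(-4.17), np.float64(3.02)) 0.25
0.24 (np.float64(-4.05), np.float64(2.91)) 0.31
0.27 (np.float64(-3.63), np.float64(4.29)) 0.33
0.3 (np.float64(-4.62), np.float64(3.41)) 0.26
0.33 (np.float64(-4.68), np.float64(3.83)) 0.34
0.36 (np.float64(-4.05), np.float64(4.22)) 0.32
0.39 (np.float64(-3.95), np.float64(3.91)) 0.32
0.42 (np.float64(-3.35), np.float64(3.65)) 0.32
0.45 (np.float64(-3.18), np.float64(3.92)) 0.31
0.48 (np.float64(-3.45), np.float64(4.86)) 0.32
0.51 (np.float64(-4.31), np.float64(3.84)) 0.37
0.54 (np.float64(-3.65), np.float64(4.26)) 0.34
0.57 (np.float64(-3.62), np.float64(4.29)) 0.36
0.6 (np.float64(-3.46), np.float64(4.62)) 0.33
0.63 (np.float64(-4.23), np.float64(3.94)) 0.31
0.66 (np.float64(-3.38), np.float64(4.32)) 0.34
0.69 (np.float64(-3.52), np.float64(4.75)) 0.38
0.72 (np.float64(-3.03), np.float64(4.86)) 0.4
0.75 (np.float64(-2.79), np.float64(5.35)) 0.34
None 25.7333
```

The load holds at about 0.75 N m plus offset from φ≈0.16 to 0.75, so the nut was tightened about 0.58 rad. Now I free the jaw, withdraw, and return the wrench to the mat.

Run:
```python
from sweep import *
np.set_printoptions(precision=4,suppress=True)
f0=np.zeros(3)
for phi in (.71,.67): 
    go(phi,z=.0677); print(phi,lat(phi,f0),readout.current_ft_torque()[2])
t=th-.67; D=np.array([np.cos(t),np.sin(t)])
h=manip.move_linear([*(N-D*(r+.07)),.0677],rate=.08,f_stop=15); print('out',h,readout.current_position())
if not h:
    manip.move_linear([*(N-D*(r+.07)),.14],rate=.15)
    a=-.058+np.pi/2; P=[.455,-.362]
    manip.reach([*P,.08],R(a))
    print(manip.move_linear([*P,.0055],rate=.05,f_stop=6),readout.current_position(),readout.current_ft_force())
    manip.open_gripper(); manip.move_linear([*P,.12],rate=.15)
    manip.reach([.25,-.45,.25],R(a))
    print(readout.current_time())
    tt=snap('top','t4.png'); s=snap('scene','s4.png')
    c=np.zeros((600,800,3),np.uint8)
    c[:300,:400]=cv2.resize(tt[100:250,250:450],(400,300),interpolation=cv2.INTER_CUBIC)
    c[:300,400:]=cv2.resize(tt[160:190,272:312],(400,300),interpolation=cv2.INTER_CUBIC)
    c[300:,:400]=cv2.resize(s[170:350,90:330],(400,300),interpolation=cv2.INTER_CUBIC)
    c[300:,400:]=cv2.resize(s[215:260,230:290],(400,300),interpolation=cv2.INTER_CUBIC)
    save(c,'c5.png')
```

```text
0.71 (np.float64(-3.67), np.float64(5.45)) 0.09862339282554787
0.67 (np.float64(-3.25), np.float64(0.41)) -0.2871588943116813
out False [ 0.3851 -0.1487  0.0677]
True [ 0.4548 -0.3618  0.0073] [0.2176 0.2625 6.2567]
32.7583
```

View pics/c5.png

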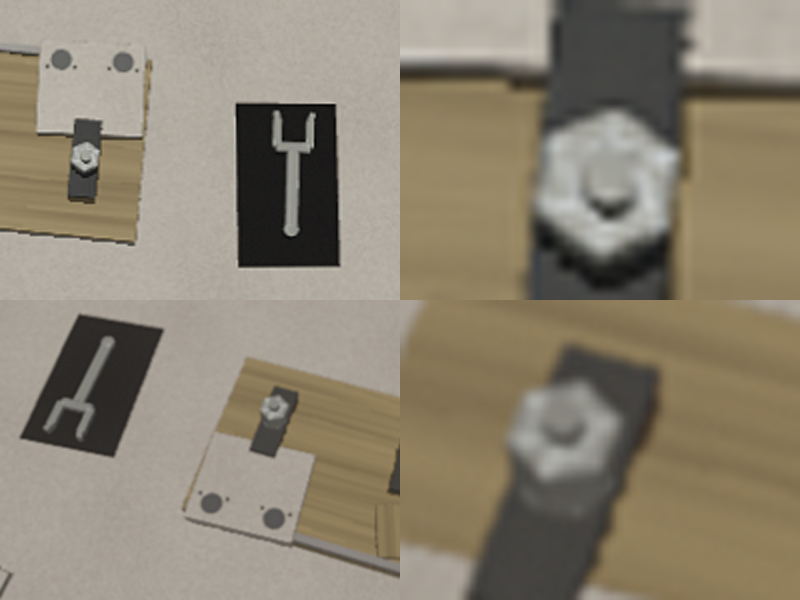

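```bash
python3 -c "
from h import *
workorder.hand_in()"
```

```text
the job is handed in; nothing more can be done
```

I clamped the panel at station b and handed the job in at about 33 s on the robot's clock; the hand-in gives no verdict.

- **Running down:** The fingers, gripping at 20 N, turned nut b about 2.18 rad clockwise. The torque then stepped from about -0.1 to +0.68 N m, which I took as snug and below the 0.9 N m needed to tighten further.
- **Tightening:** I slid the steel wrench fully onto the nut and swept it clockwise. The load held steady over about the last 0.58 rad (33°). In the final top view the nut's corner has turned by about 30°. The load I estimated from the readings was about 0.75 N m, a little under the stated 0.9.
- **Last pictures:** The wrench lies flat and wholly on the mat, about 16 mm closer to the robot than where it started. The panel and strap b look unmoved.
- **Less closely checked:** As I backed the jaw off the nut, the wrist torque briefly reversed to -0.29 N m, well below what would turn the nut back. The arm never went near nut a, the offcut, the tape or the tray, but I did not inspect them closely at the end.

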